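# Swing a sample rack into the analyser's loading lane

### The arm

A 6-joint arm with a two-finger parallel gripper is mounted at the origin on the work surface. World frame = base frame: x ahead of the robot, y to its left, z up, the work surface at z = 0. Lengths are in m, angles in rad, forces in N, time in s.
With the tool pointing down it reaches from about 0.35 to 0.975 m from the base axis. Payload 7.1 kg.
Tool frame: the origin (TCP) lies at the very end of the fingers, on their centre line; the grasp point (between the pads) lies 19 mm behind it; z points along the fingers, y is the direction in which the jaws open and shut (so a half turn about z gives the same grasp; the last joint's range is limited). The gripper opens to 88 mm and grips with 3 to 60 N. Pads are 20 mm wide; open, the fingers measure 115 mm over their backs; the gripper's body (75 mm by 178 mm) begins 61 mm behind the grasp point.
Start: joints at [1.104, 0.423, 1.63, -0, 1.089, -0.019], TCP at [0.271, 0.563, 0.223] pointing down, gripper open.
Joint ranges: [-3, 3], [-0.9, 2.11], [0.09, 2.58], [-1.31, 4.45], [0.11, 2.69], [-2.54, 2.54]. Speed limits (rad/s): [2.39, 2.39, 3.01, 3.14, 3.14, 3.14].

### API

Orientations are given as a rotation vector (axis times angle).
In Python, from bench import state, camera, close_job gives the robot as it stands.
- The arm moves only by the tool send_rows, never from a script. Its argument "moves" is a list of rows, each a list of 3 entries, a list of its own where there are three numbers: the closure in counts, from 0 (fully open) to 255 (shut), then the shift along the world's x, y, z in units of 40 mm (1.0 is 40 mm), then the turn about the world's z in degrees. A call has 1 to 20 rows; each row is the pose to reach, as a shift and turn from the pose measured when the call began; what a row does not reach only later rows make up. A row lasts 1/8 s, in which the tool goes at most 62.5 mm and 10.7 degrees, less where a joint would pass 70% of its speed; a pose out of reach is approached as far as the arm can. A call with a gripper value outside its range is refused whole. The fingers move at their own pace and stop on an object; "squeeze" is the grip in N (left out, the last holds). Time passes only in rows, so rows that repeat a pose let the fingers close. It gives the time, the measured TCP pose, the force and the opening at its end, in the units of the state.
- state(): the state, without advancing time (a new reading comes with each control period).
- camera(name): name is "side" or "top"; returns a dict with "color" (420x560x3 uint8, red, green, blue), "mtx" (3x3 intrinsics, pixels), "k1" (the pictures are not rectified: a ray, as slopes to the right and down, at radius r is drawn at 1 + k1 r^2 times it, then the intrinsics apply), "origin" and "orientation" of the camera in the world. Camera axes: x right, y down, z forward; pixel columns grow to the right and rows downward; lengths in m; the calibration is good to about 2 mm. A picture is of the moment at which its call begins. There is no depth.
- close_job(): hands the job in, once; it reports no verdict.
The state is a dict: "t": time; "joint_pos": joint angles; "qvel": joint speeds; "tau": joint torques, N m; "position": TCP position; "tcp_rot": TCP orientation; "wrist_force": force on the tool from outside, world axes, zero at the start; "torque": the same for the moment, N m; "width": finger opening in m.
Only numpy, scipy, OpenCV 4.12 (cv2) and the standard library are available. Lean on these libraries where they do the work, as an engineer would, in place of code of your own. Each camera call takes 0.05 s, during which the arm holds its last target.

### The job

The rack of freshly spun blood tubes stands slanted on the deck of the analyser's loading unit. Without lifting it, slide it along the deck, still slanted, until the notch in its tube-filled end bears on the steel locating post; then, keeping that end pressed lightly on the post all the way (a sure touch of a few newtons, never harder than about 18 N), swing its other end slowly round until the rack lies flush along the fence and the sprung roller has dropped into its other notch, and let go so that the rack stays there, home on the post. Keep the rack upright and leave the other things on the bench where they are.

Things in the scene. Friction and masses are not known exactly. Their poses are not given: they have to be found in the camera images.
- rack: Grey plastic sample rack, 220 mm long (y), 32 mm wide (x), 62 mm high, 0.22 to 0.45 kg, loose; origin under its centre. Five capped tubes, fixed in it, stand 28 mm above the top in the +y half. The last 85 mm towards -y have only empty holes: grip it there from above, across the width. Both ends have the same full-height 90-degree V notch, 14 mm wide, 7 mm deep, and 9 mm bevelled corners.
- post_notch (a point): On the rack: centre of the mouth of the notch in the tube-filled (+y) end, at the underside. With the notch fully on the post, the post's axis passes through this point (within 0.1 mm) at any slant of the rack.
- free_notch (a point): On the rack: centre of the mouth of the notch in the empty (-y) end, at the underside, 220 mm from the other.
- loader: Low loading unit fixed on the bench, 280 (x) by 350 mm (y), flat steel deck 30 mm above the bench; origin under its centre. The lane runs parallel to y on its far side: post at the +y end, fence 200 mm long, 12 mm high, near face at loader x = 116.5 mm, sprung roller at the -y end in a black housing 26 mm high. Home: rack axes parallel to the loader's, its +x side on the fence (0.5 mm play).
- lane (a point): On the loader: middle of the lane's centre line at deck height, loader (100, 0, 30) mm.
- stop: Slotted plate on the deck at the lane's +y end (axes as the loader's), with the upright steel post, 10 mm in diameter, 36 mm high above the deck. Origin: middle of the post's setting range, on the lane's centre line, at deck height. The post is fixed, but where it was set is not measured: its axis is within 5 mm of the origin, either way along y, and must be found by feel.
- catch_nose (a point): On the loader: axis of the catch's roller when fully sprung out, 14.5 mm above the deck. The free-turning roller, 20 mm in diameter, 14 mm high, is pushed towards the post (+y) by a spring: 3 N when fully out, 0.2 N more per mm.
- catch (a joint): How far the roller is pushed back (m): 0 fully out, at most 0.018. In passing, the rack's bevelled end pushes it 3 to 4 mm further back than where it then stands in the notch, which takes a sideways push of some 4 to 12 N at that end; it stands there at about 1 to 11 mm according to the post's setting and holds the rack on post and fence.
- jar: Bystander: lidded specimen jar, 62 mm across, 75 mm high, origin under its centre.
- block: Bystander: white tube block 70 x 100 x 35 mm with three capped tubes, 86 mm high in all, origin under its centre.
- sleeve: Bystander: blue open plastic tube sleeve of a centrifuge rotor, standing, 38 mm across, 75 mm high, origin under its centre.
Mind the look-alikes: they are no part of the job. There is more than one size of the rack; the one meant has the size given above.

How it is judged:
By the outcome, as a careful person would: the job done as asked, in the order asked, and still so for the second after the job is handed in, with the robot touching nothing.
It also fails if it takes over 67 s, if anything falls off the work surface, if the arm or the gripper's body presses on something with over 40 N, if the wrist force passes 120 N, or if a joint passes its speed limit or range.

## Working session

There is one attempt and no reset: what is moved stays moved. The work goes in short steps, Python scripts to look and compute and a tool call to move; the robot and the scene stay as the last step left them, time stands still between calls to the robot, and variables do not carry over. Pictures are saved under pics/ and viewed, and the job is handed in when it is done.

Besides the shell and the picture viewer there is one more tool, called after ">>>" as name(argument=value, ...), one argument or row to a line, values as JSON. send_rows: Moves the arm, as the interface text tells. Its arguments: {"type":"object","properties":{"moves":{"type":"array","items":{"type":"array"}},"squeeze":{"type":"number"}},"required":["moves"]}

```bash
ls; mkdir -p pics
python3 - <<'E'
from bench import state, camera
import cv2,pickle
s=state();print(s)
for n in("side","top"):
    c=camera(n);pickle.dump(c,open(f"pics/{n}0.pkl","wb"));cv2.imwrite(f"pics/{n}0.png",c["color"][:,:,::-1])
    print(n,c["mtx"],c["k1"],c["origin"],c["orientation"])
E
```

```text
pics
{'t': 0.0, 'joint_pos': array([ 1.10400036e+00,  4.23814838e-01,  1.63066594e+00, -2.32392972e-05,
        1.08861823e+00, -1.90119585e-02]), 'qvel': array([ 0.00078389,  0.00157452,  0.00085675, -0.00043328, -0.00052165,
        0.0005201 ]), 'tau': array([ 6.19449247e-05, -5.44611526e+01, -2.73668754e+01,  6.43429253e-02,
        2.26765859e-02, -1.36743847e-04]), 'position': array([0.2703481 , 0.56289572, 0.22192739]), 'tcp_rot': array([-6.97423027e-01, -3.06284988e+00,  2.30424331e-03]), 'wrist_force': array([-0.30415473, -0.02155747,  0.5203827 ]), 'torque': array([-0.01531909,  0.04339273,  0.01305602]), 'width': 0.08801450832540647}
side [[441.26872433   0.         275.87836059]
 [  0.         441.26872433 215.14153201]
 [  0.           0.           1.        ]] -0.017930653804921946 [-0.18782655 -0.80206977  0.77734148] [-2.06721649  0.73354936 -0.3837765 ]
top [[532.98793002   0.         283.92416625]
 [  0.         532.98793002 205.98197244]
 [  0.           0.           1.        ]] -0.10478808209046953 [0.23805589 0.02132429 1.75471749] [-2.17629266  2.13598187 -0.14588255]
```

View pics/side0.png

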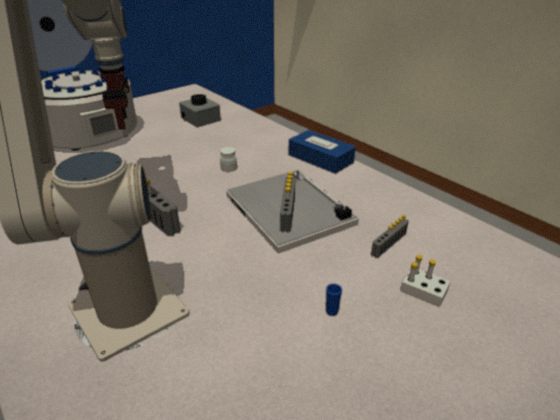

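View pics/top0.png

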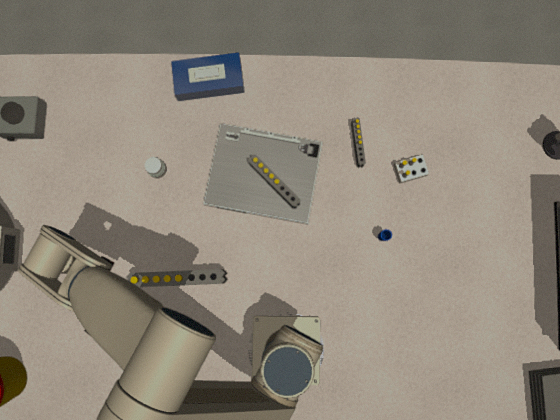

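The side view shows the loader at about (290,208) with a slanted rack on it. The top view shows three rack-like objects:
- A, on the deck at (275,181).
- B, larger, on the bench at (180,276).
- C, smaller, at (358,142).

A stands on the loader deck as the task describes. I'll check its size in an enlarged crop and by ray casting.

```bash
cat > h.py <<'E'
import numpy as np,cv2,pickle
from scipy.spatial.transform import Rotation as R
def ray(c,px):
    px=np.array(px,float).reshape(-1,2);K=c["mtx"]
    d=np.c_[(px[:,0]-K[0,2])/K[0,0],(px[:,1]-K[1,2])/K[1,1]]
    u=d.copy()
    for _ in range(20): u=d/(1+c["k1"]*(u**2).sum(1))[:,None]
    return R.from_rotvec(c["orientation"]).apply(np.c_[u,np.ones(len(u))])
def plane(c,px,z):
    r=ray(c,px);o=np.array(c["origin"]);return o+r*((z-o[2])/r[:,2])[:,None]
def proj(c,P):
    p=R.from_rotvec(c["orientation"]).inv().apply(np.atleast_2d(P)-c["origin"])
    u=p[:,:2]/p[:,2:];u=u*(1+c["k1"]*(u**2).sum(1))[:,None]
    return u@np.diag([c["mtx"][0,0],c["mtx"][1,1]])+c["mtx"][:2,2]
def load(n): return pickle.load(open(f"pics/{n}.pkl","rb"))
def crop(c,x0,y0,w,h,s,fn): cv2.imwrite(fn,cv2.resize(c["color"][y0:y0+h,x0:x0+w,::-1],None,fx=s,fy=s,interpolation=cv2.INTER_CUBIC))
E
python3 - <<'E'
from h import *
c=load("top0");crop(c,195,115,135,115,5.2,"pics/ct.png")
c=load("side0");crop(c,220,160,145,90,5.4,"pics/cs.png")
E
```

```text
(no output)
```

View pics/ct.png

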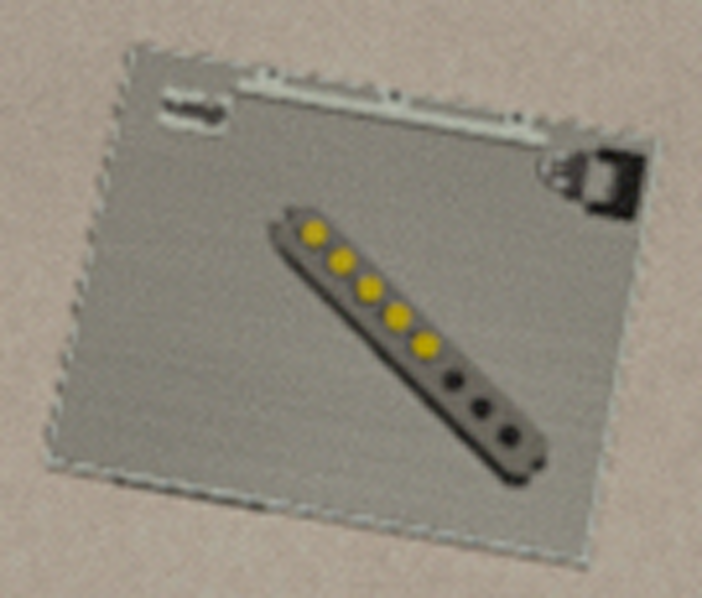

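View pics/cs.png

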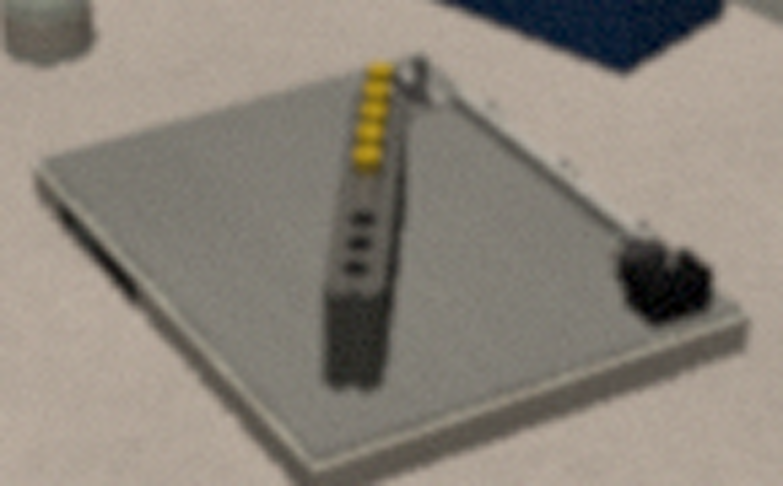

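Run:
```python
from h import *
c=load("top0");s=load("side0")
f=lambda p,sc,x,y:(np.array(p,float)+.5)/sc+[x,y]-.5
# loader mask
im=c["color"].astype(int); hsv=cv2.cvtColor(c["color"],cv2.COLOR_RGB2HSV)
m=((im[:,:,0]-im[:,:,2])<22).astype(np.uint8); roi=np.zeros_like(m);roi[115:230,195:330]=1;m&=roi
m=cv2.morphologyEx(m,cv2.MORPH_CLOSE,np.ones((7,7)))
m=cv2.morphologyEx(m,cv2.MORPH_OPEN,np.ones((5,5)))
cs,_=cv2.findContours(m,0,1);k=max(cs,key=cv2.contourArea);r=cv2.approxPolyDP(cv2.convexHull(k),6,True)[:,0];print("maskquad",r.tolist())
q=f([[132,48],[655,143],[588,565],[48,465]],5.2,195,115)
P=plane(c,q,.03);print("corners",P.round(4),q.round(1))
e=lambda a,b:(np.linalg.norm(P[a]-P[b]).round(4),np.degrees(np.arctan2(*(P[a]-P[b])[1::-1])).round(2))
print(e(0,1),e(3,2),e(0,3),e(1,2)); print("ctr",P.mean(0))
# caps
ym=cv2.inRange(hsv,(20,150,90),(35,255,255));ym&=roi*255
n,l,st,ce=cv2.connectedComponentsWithStats(ym);caps=np.array([ce[i] for i in range(1,n) if st[i,4]>5]);print("caps",caps.round(1).tolist())
C=plane(c,caps,.12);print(C.round(4))
H=plane(c,f([[454,380],[481,408],[509,436]],5.2,195,115),.092);print("holes",H.round(4))
ends=plane(c,f([[283,219],[540,463]],5.2,195,115),.092);print("ends",ends.round(4),np.linalg.norm(ends[0]-ends[1]))
hs=cv2.cvtColor(s["color"],cv2.COLOR_RGB2HSV);ym=cv2.inRange(hs,(18,150,90),(35,255,255));ym[:160]=0;ym[215:]=0;ym[:,:270]=0;ym[:,310:]=0
n,l,st,ce=cv2.connectedComponentsWithStats(ym);print("side caps",st[1:,4],ce[1:].round(1).tolist())
H2=plane(s,f([[362,217],[358,243],[355,268]],5.4,220,160),.092);print("sideholes",H2.round(4))
crop(c,225,120,35,25,20,"pics/cp.png");crop(s,280,160,40,30,20,"pics/cps.png")
```

```text
maskquad [[214, 124], [267, 123], [322, 141], [316, 224], [236, 229], [205, 206]]
corners [[ 0.737   0.2339  0.03  ]
 [ 0.6806 -0.1027  0.03  ]
 [ 0.409  -0.0631  0.03  ]
 [ 0.4657  0.2771  0.03  ]] [[220.  123.8]
 [320.6 142.1]
 [307.7 223.2]
 [203.8 204. ]]
(np.float64(0.3413), np.float64(80.5)) (np.float64(0.3449), np.float64(80.55)) (np.float64(0.2748), np.float64(-9.06)) (np.float64(0.2745), np.float64(-8.29))
ctr [0.57308072 0.08629134 0.03      ]
caps [[255.0, 159.5], [260.2, 164.8], [265.5, 170.4], [270.9, 175.4], [276.0, 180.9]]
[[0.5974 0.1087 0.12  ]
 [0.5807 0.0921 0.12  ]
 [0.5635 0.0749 0.12  ]
 [0.5477 0.0579 0.12  ]
 [0.5307 0.0414 0.12  ]]
holes [[ 0.5143  0.0228  0.092 ]
 [ 0.4974  0.0061  0.092 ]
 [ 0.4805 -0.0112  0.092 ]]
ends [[ 0.6123  0.1295  0.092 ]
 [ 0.4644 -0.0302  0.092 ]] 0.21771465430300324
side caps [83] [[288.6, 181.5]]
sideholes [[ 0.5187  0.0254  0.092 ]
 [ 0.5004  0.0069  0.092 ]
 [ 0.4837 -0.0105  0.092 ]]
```

View pics/cp.png

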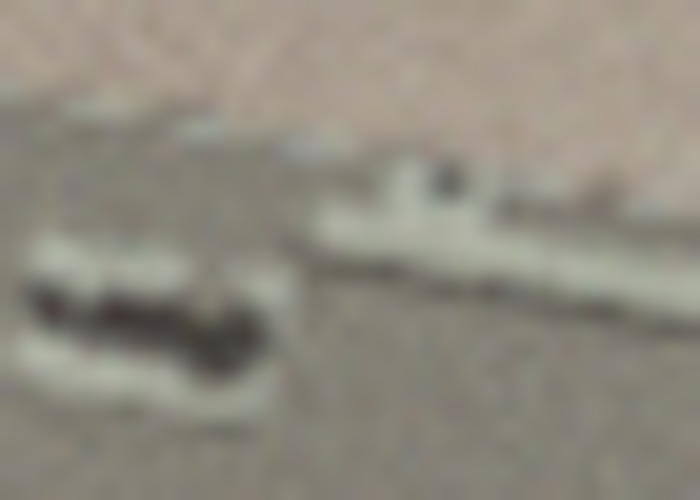

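View pics/cps.png

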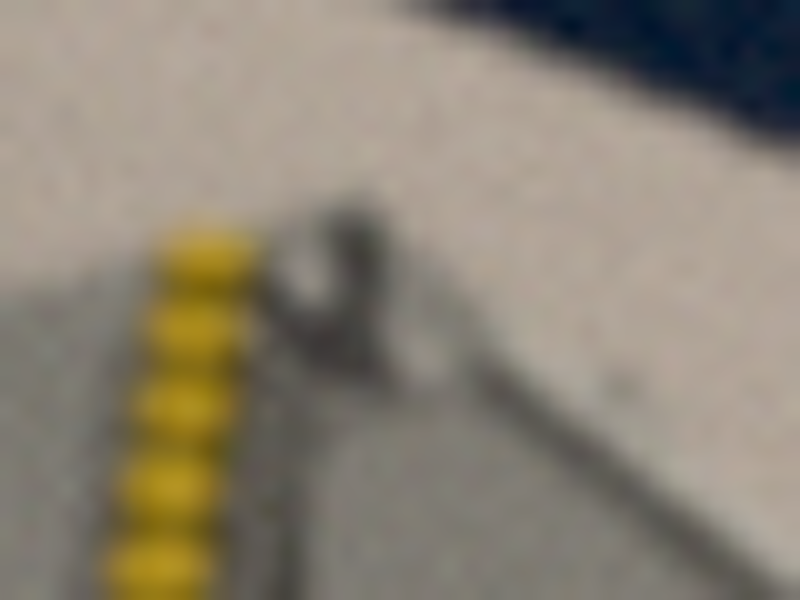

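Run:
```python
from h import *
c=load("top0");s=load("side0")
g=c["color"].mean(2)
# fence: bright ridge along columns 242..298
xs=[];ys=[]
for x in range(244,298,2):
    y0=130.5+(x-242)*(141-130.5)/(299.8-242); col=g[int(y0)-5:int(y0)+6,x]; w=np.clip(col-np.percentile(col,60),0,None)
    xs.append(x);ys.append((w*np.arange(int(y0)-5,int(y0)+6)).sum()/w.sum())
P=plane(c,np.c_[xs,ys],.042)
vx,vy,x0,y0=cv2.fitLine(P[:,:2].astype(np.float32),cv2.DIST_HUBER,0,.01,.01).ravel();a=np.degrees(np.arctan2(vy,vx))%180;print("fence dir",a,"pt",x0,y0)
yaw=np.radians(a-90);ex=np.array([np.cos(yaw),np.sin(yaw)]);ey=np.array([-np.sin(yaw),np.cos(yaw)])
L=np.array([.5731,.0863])
print("fence x rel ctr",(np.array([x0,y0])-L)@ex)
for name,px in dict(fenceL=(242-.4+235/5.2-235/5.2,130.5),).items(): pass
for nm,p,z in [("slotL",(40,300),.034),("slotR",(255,340),.034),("plateTL",(40,245),.034),("plateBR",(260,410),.034),("fenceL",(320,230),.042)]:
    q=plane(c,[np.array(p)/20+[225,120]-.5],z)[0,:2];print(nm,q.round(4),((q-L)@ex).round(4),((q-L)@ey).round(4))
for nm,p,z in [("house TL",(590,150)),("nose",(545,172)),("fenceR",(545,140))] and [("houseTL",(590,150),.056),("nose",(545,172),.0515),("fenceR",(545,135),.042)]:
    q=plane(c,[(np.array(p)+.5)/5.2+[195,115]-.5],z)[0,:2];print(nm,q.round(4),((q-L)@ex).round(4),((q-L)@ey).round(4))
for y in (.105,.11,.115,.12,.125):
  for z in (.03,.066):
    w=np.r_[L+.1*ex+y*ey,z]
    print(y,z,"cp",((proj(c,w)[0]-[225,120]+.5)*20).round(),"cps",((proj(s,w)[0]-[280,160]+.5)*20).round())
```

```text
fence dir 81.148895 pt 0.7052084 0.0842204
fence x rel ctr 0.13085519334010806
slotL [0.6995 0.2103] 0.1058 0.142
slotR [0.6933 0.1743] 0.1052 0.1055
plateTL [0.7089 0.2106] 0.1151 0.1437
plateBR [0.6814 0.1731] 0.0936 0.1024
fenceL [0.7101 0.1634] 0.1235 0.0973
houseTL [ 0.6686 -0.0599] 0.1168 -0.1298
nose [ 0.6549 -0.032 ] 0.099 -0.1043
fenceR [ 0.6813 -0.0319] 0.1251 -0.1002
0.105 0.03 cp [254. 377.] cps [334. 416.]
0.105 0.066 cp [236. 320.] cps [339. 230.]
0.11 0.03 cp [224. 372.] cps [319. 404.]
0.11 0.066 cp [206. 315.] cps [323. 217.]
0.115 0.03 cp [195. 367.] cps [303. 391.]
0.115 0.066 cp [176. 310.] cps [307. 205.]
0.12 0.03 cp [165. 362.] cps [287. 379.]
0.12 0.066 cp [146. 305.] cps [292. 193.]
0.125 0.03 cp [136. 357.] cps [272. 366.]
0.125 0.066 cp [116. 300.] cps [276. 181.]
```

Run:
```python
from h import *
from bench import state
s=state();r=R.from_rotvec(s["tcp_rot"]).as_matrix();print("toolY ang",np.degrees(np.arctan2(r[1,1],r[0,1])),"z",r[:,2],s["position"],s["t"])
C=np.array([.5385,.0496]);a=np.radians(45.26);u=np.array([np.cos(a),np.sin(a)])
G=C-.067*u;print("grip",G,"shift/40mm",np.r_[G-s["position"][:2],.19-s["position"][2]]/.04,"q1 chg",np.degrees(np.arctan2(G[1],G[0])-np.arctan2(s["position"][1],s["position"][0])))
```

```text
toolY ang 64.34150716219958 z [-6.51640753e-04 -1.24021887e-03 -9.99999019e-01] [0.2703653  0.56293912 0.22198047] 0.1
grip [0.49133932 0.00200935] shift/40mm [  5.52435038 -14.02324419  -0.79951171] q1 chg -64.11190119004227
```

>>> send_rows(
  moves=[
    [0,[0.5,-1.3,0],-10],
    [0,[1,-2.6,-0.1],-20],
    [0,[1.5,-3.9,-0.3],-30],
    [0,[2.0,-5.2,-0.5],-40],
    [0,[2.6,-6.5,-0.8],-50],
    [0,[3.1,-7.8,-1.0],-60],
    [0,[3.6,-9.1,-1.2],-70],
    [0,[4.1,-10.4,-1.4],-80],
    [0,[4.6,-11.7,-1.5],-90],
    [0,[5.1,-13.0,-1.5],-100],
    [0,[5.5,-14.0,-1.5],-109],
    [0,[5.52,-14.02,-1.5],-109],
    [0,[5.52,-14.02,-1.5],-109],
  ],
)

```text
t: 1.72
position: [0.4906, 0.0024, 0.1617]
tcp_rot: [-2.897, -1.212, 0.002]
wrist_force: [1.0, 0.2, -0.1]
width: 0.0878
```

Run:
```python
from h import *
from bench import state,camera
s=state();r=R.from_rotvec(s["tcp_rot"]).as_matrix();print("toolY ang",np.degrees(np.arctan2(r[1,1],r[0,1])),s["position"],s["wrist_force"],s["t"])
for n in("side","top"):
    c=camera(n);pickle.dump(c,open(f"pics/{n}1.pkl","wb"))
    print(n,proj(c,s["position"]))
    p=proj(c,s["position"])[0].astype(int)
    crop(c,p[0]-60,p[1]-50,120,90,6,f"pics/{n}1.png")
```

```text
toolY ang -44.60271876596582 [0.49063037 0.0024042  0.16169069] [ 0.97013053  0.17558318 -0.06888039] 1.725
side [[284.46732422 185.25414665]]
top [[288.54879495 191.74202257]]
```

View pics/side1.png

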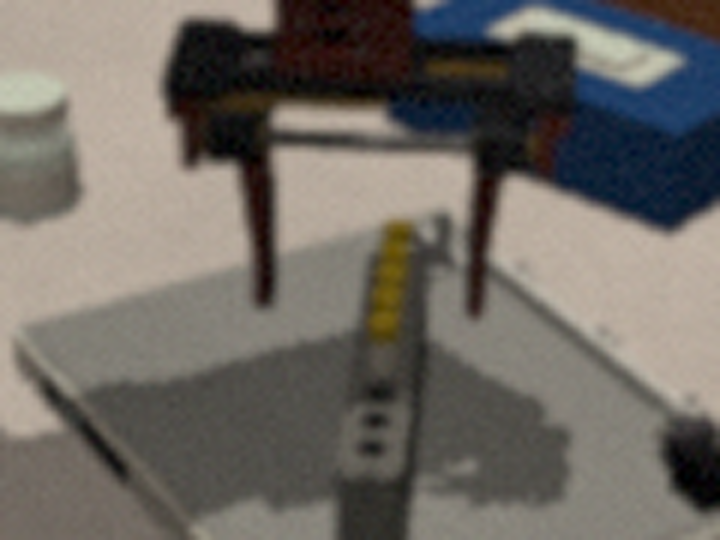

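View pics/top1.png

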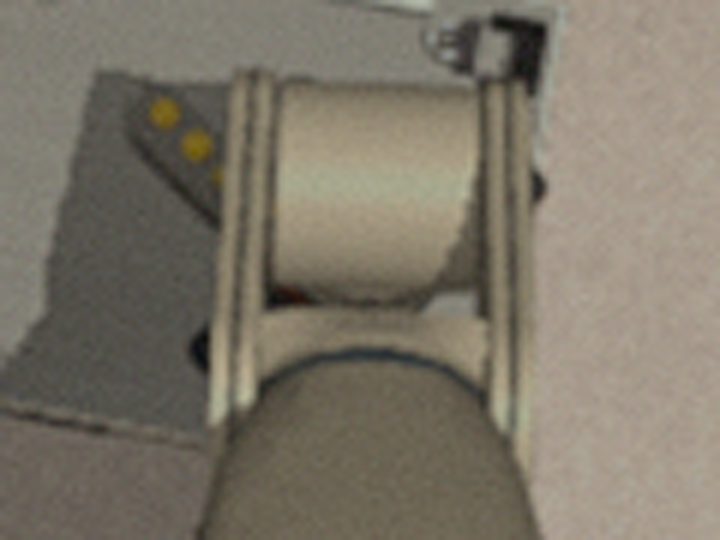

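The side crop shows the fingertips at (268,185) and (303,187), straddling the empty end. Their midpoint is (285.3,186), against a predicted (284.5,185.3). A measures about 218 mm, with five caps and three empty holes, so it is the rack meant. I'm lowering the gripper and gripping.

>>> send_rows(
  moves=[
    [0,[0.02,-0.01,-0.8],0],
    [0,[0.02,-0.01,-1.6],0],
    [0,[0.02,-0.01,-2.3],0],
    [0,[0.02,-0.01,-2.6],0],
    [0,[0.02,-0.01,-2.64],0],
    [0,[0.02,-0.01,-2.64],0],
    [255,[0.02,-0.01,-2.64],0],
    [255,[0.02,-0.01,-2.64],0],
    [255,[0.02,-0.01,-2.64],0],
    [255,[0.02,-0.01,-2.64],0],
    [255,[0.02,-0.01,-2.64],0],
    [255,[0.02,-0.01,-2.64],0],
  ],
  squeeze=20,
)

```text
t: 3.32
position: [0.4915, 0.0026, 0.0562]
tcp_rot: [-2.896, -1.214, 0.002]
wrist_force: [1.5, -1.0, -2.5]
width: 0.0318
```

```bash
cat > st.py <<'E'
from h import *
from bench import state,camera
import sys
s=state();r=R.from_rotvec(s["tcp_rot"]).as_matrix();ty=np.degrees(np.arctan2(r[1,1],r[0,1]))
a=np.radians(ty+90);u=np.array([np.cos(a),np.sin(a)]);v=np.array([u[1],-u[0]])
f=s["wrist_force"]
print("t",s["t"],"rackdir",ty+90,"pos",s["position"].round(4),"F",f.round(2),"Fax",(f[:2]@u).round(2),"Flat(+x side)",(f[:2]@v).round(2),"T",s["torque"].round(2),"w",round(s["width"],4),"tilt",r[:2,2].round(4))
for n in sys.argv[1:]:
    k,nm=n.split(":");c=camera(k);pickle.dump(c,open(f"pics/{nm}.pkl","wb"));cv2.imwrite(f"pics/{nm}.png",c["color"][:,:,::-1])
E
python3 st.py side:s2 top:t2
python3 - <<'E'
from h import *
crop(load("s2"),220,130,145,110,5.4,"pics/s2c.png")
E
```

```text
t 3.325 rackdir 45.47244674046827 pos [0.4915 0.0026 0.0562] F [ 1.51 -1.05 -2.53] Fax 0.31 Flat(+x side) 1.81 T [-0.33 -0.04 -0.13] w 0.0318 tilt [-0.0015  0.001 ]
```

View pics/s2c.png

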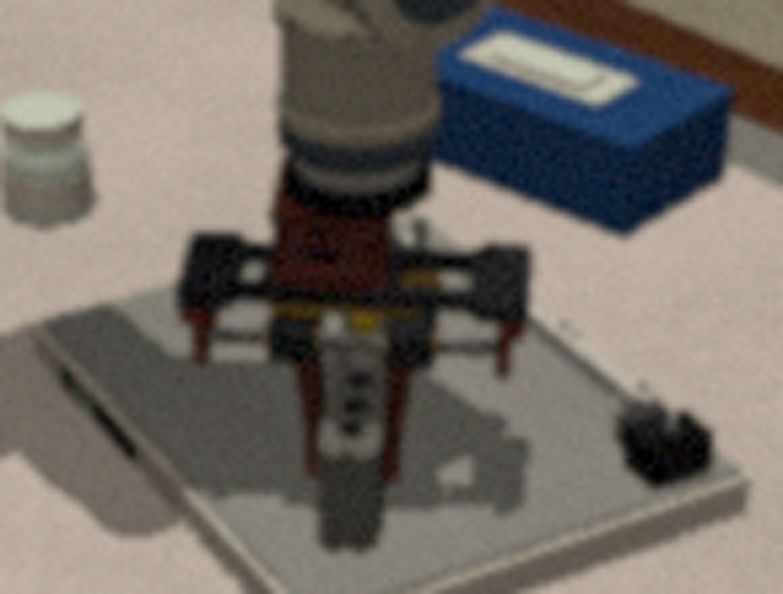

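>>> send_rows(
  moves=[
    [255,[0.06,0.03,0],0],
    [255,[0.18,0.1,0],0],
    [255,[0.32,0.18,0],0],
    [255,[0.47,0.27,0],0],
    [255,[0.63,0.36,0],0],
    [255,[0.79,0.45,0],0],
    [255,[0.95,0.55,0],0],
    [255,[1.1,0.64,0],0],
    [255,[1.24,0.72,0],0],
    [255,[1.35,0.79,0],0],
    [255,[1.43,0.83,0],0],
    [255,[1.457,0.846,0],0],
    [255,[1.457,0.846,0],0],
  ],
)

```text
t: 5.05
position: [0.5483, 0.0361, 0.0562]
tcp_rot: [-2.895, -1.214, 0.006]
wrist_force: [-4.3, -3.5, 6.4]
width: 0.0316
```

```bash
python3 st.py side:s3 top:t3
python3 - <<'E'
from h import *
crop(load("s3"),260,120,80,60,9,"pics/s3c.png");crop(load("t3"),215,115,80,60,9,"pics/t3c.png")
E
```

```text
t 5.05 rackdir 45.48807356747517 pos [0.5483 0.0361 0.0562] F [-4.28 -3.47  6.43] Fax -5.47 Flat(+x side) -0.62 T [-0.5   0.73  0.07] w 0.0316 tilt [-0.0045  0.0004]
```

View pics/s3c.png

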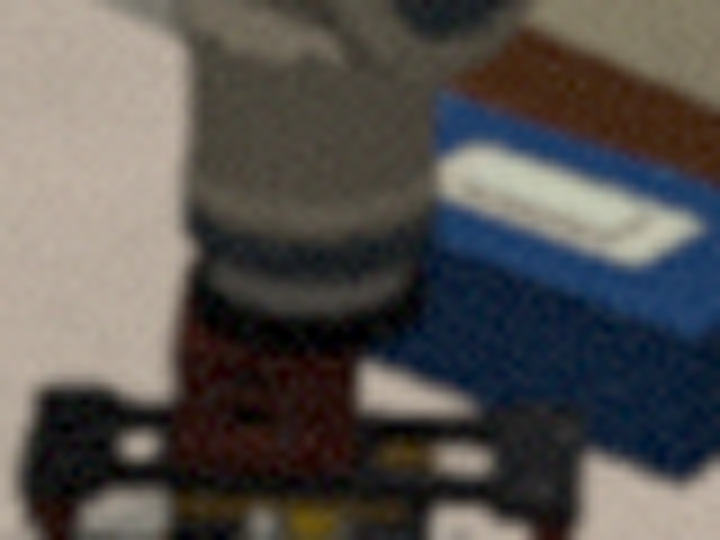

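View pics/t3c.png

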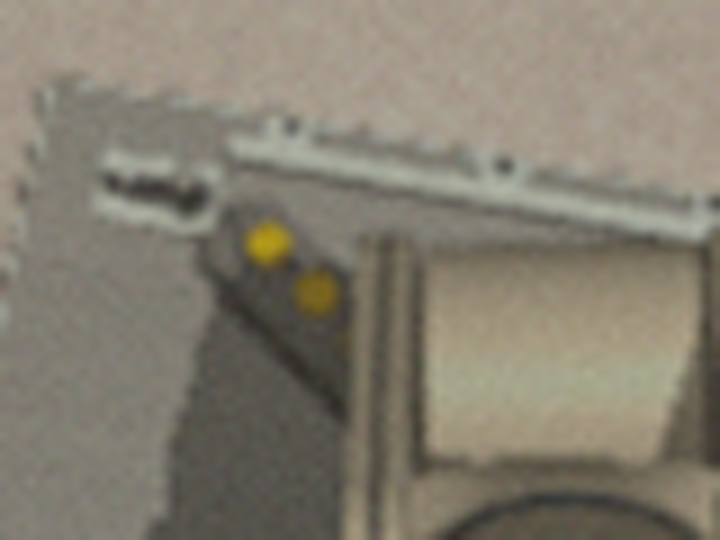

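Run:
```python
from h import *
c=load("t3");g=lambda p:(np.array(p,float)+.5)/9+[215,115]-.5
hsv=cv2.cvtColor(c["color"],cv2.COLOR_RGB2HSV);ym=cv2.inRange(hsv,(20,150,70),(35,255,255));ym[:130]=0;ym[160:]=0;ym[:,:235]=0;ym[:,265:]=0
n,l,st,ce=cv2.connectedComponentsWithStats(ym);print(ce[1:],st[1:,4])
u=np.array([np.cos(np.radians(45.48)),np.sin(np.radians(45.48))]);v=np.array([u[1],-u[0]])
cap=plane(c,ce[1:2],.12)[0,:2];print("cap1",cap,"notch from cap",cap+.026*u)
T=np.array([.5483,.0361]);print("notch from tool",T+.177*u, "cap1 rel tool ax,lat",(cap-T)@u,(cap-T)@v)
L=np.array([.5731,.0863]);yaw=np.radians(-9);ex=np.array([np.cos(yaw),np.sin(yaw)]);ey=np.array([-ex[1],ex[0]])
N=cap+.026*u
for nm,q in [("N",N),("cornerR",N+.007*v),("c2",N+.016*v-.009*u),("c3",N-.007*v),("c4",N-.016*v-.009*u)]: print(nm,q,(q-L)@ex,(q-L)@ey)
for nm,p in [("plate BR",(205,232)),("TR",(218,180)),("BL",(97,210)),("TL",(108,152)),("darkR",(195,200))]:
  q=plane(c,[g(p)],.032)[0,:2];print(nm,q,(q-L)@ex,(q-L)@ey)
```

```text
[[244.5        141.71428571]
 [249.5        147.28571429]] [14 14]
cap1 [0.65404661 0.14328264] notch from cap [0.67227672 0.16182079]
notch from tool [0.672405   0.16230202] cap1 rel tool ax,lat 0.15056693885753766 0.0002459494506610781
N [0.67227672 0.16182079] 0.08614163450303894 0.09010566255775936
cornerR [0.67726776 0.15691268] 0.09183902385937323 0.08603875285599213
c2 [0.67737439 0.14418521] 0.09393535484381672 0.07348465406700444
c3 [0.66728568 0.1667289 ] 0.08044424514670466 0.09417257225952658
c4 [0.6545582  0.16662227] 0.06789014635771691 0.09207624127508313
plate BR [0.68072874 0.17379561] 0.09261632308061188 0.1032552369831534
TR [0.70056668 0.16962007] 0.11286322749024749 0.10223444557616447
BL [0.68839274 0.21398897] 0.09389833787147628 0.14415266282891936
TL [0.71054093 0.21069974] 0.11628840062780849 0.14436867174263768
darkR [0.692812   0.17788025] 0.10391183799739895 0.10917983120599764
```

>>> send_rows(
  moves=[
    [255,[0.02,0.01,0.02],0],
    [255,[0.07,0.03,0.02],0],
    [255,[0.14,0.06,0.02],0],
    [255,[0.21,0.1,0.02],0],
    [255,[0.27,0.135,0.02],0],
    [255,[0.3,0.15,0.02],0],
    [255,[0.3,0.15,0.02],0],
  ],
)

```text
t: 6.02
position: [0.5603, 0.0422, 0.0569]
tcp_rot: [-2.895, -1.214, 0.006]
wrist_force: [-0.7, -0.5, -4.1]
width: 0.032
```

```bash
python3 st.py
```

```text
t 6.025 rackdir 45.492703619072316 pos [0.5603 0.0422 0.0569] F [-0.69 -0.55 -4.09] Fax -0.88 Flat(+x side) -0.11 T [-0.24  0.32  0.05] w 0.032 tilt [-0.0046  0.0005]
```

>>> send_rows(
  moves=[
    [255,[0.02,0.02,-0.008],0],
    [255,[0.05,0.05,-0.008],0],
    [255,[0.08,0.08,-0.008],0],
    [255,[0.105,0.105,-0.008],0],
    [255,[0.105,0.105,-0.008],0],
  ],
)

```text
t: 6.65
position: [0.5647, 0.0465, 0.0567]
tcp_rot: [-2.895, -1.214, 0.006]
wrist_force: [-0.1, -0.3, -4.2]
width: 0.0316
```

```bash
python3 st.py
```

```text
t 6.65 rackdir 45.49462627336506 pos [0.5647 0.0465 0.0567] F [-0.08 -0.32 -4.17] Fax -0.29 Flat(+x side) 0.17 T [-0.14  0.23  0.03] w 0.0316 tilt [-0.0043  0.0005]
```

>>> send_rows(
  moves=[
    [255,[0,0,-0.01],0],
    [255,[0,0,-0.01],0],
  ],
)

```text
t: 6.9
position: [0.5647, 0.0464, 0.0563]
tcp_rot: [-2.895, -1.214, 0.006]
wrist_force: [-0.4, -0.6, -1.8]
width: 0.0315
```

```bash
python3 st.py
```

```text
t 6.9 rackdir 45.49322630988532 pos [0.5647 0.0464 0.0563] F [-0.35 -0.58 -1.83] Fax -0.66 Flat(+x side) 0.15 T [-0.08  0.15  0.04] w 0.0315 tilt [-0.0042  0.0005]
```

>>> send_rows(
  moves=[
    [255,[0.015,0.015,-0.003],0],
    [255,[0.03,0.03,-0.003],0],
    [255,[0.045,0.045,-0.003],0],
    [255,[0.06,0.06,-0.003],0],
    [255,[0.06,0.06,-0.003],0],
  ],
)

```text
t: 7.52
position: [0.5672, 0.0489, 0.0563]
tcp_rot: [-2.895, -1.214, 0.005]
wrist_force: [-1.2, -1.7, -1.2]
width: 0.0323
```

```bash
python3 st.py
```

```text
t 7.525 rackdir 45.49406388486429 pos [0.5672 0.0489 0.0563] F [-1.23 -1.67 -1.17] Fax -2.06 Flat(+x side) 0.29 T [-0.1   0.2  -0.02] w 0.0323 tilt [-0.0039  0.0006]
```

>>> send_rows(
  moves=[
    [255,[0.013,0.013,-0.001],0],
    [255,[0.026,0.026,-0.001],0],
    [255,[0.039,0.039,-0.001],0],
    [255,[0.039,0.039,-0.001],0],
  ],
)

```text
t: 8.02
position: [0.5689, 0.0506, 0.0562]
tcp_rot: [-2.895, -1.214, 0.005]
wrist_force: [-1.2, -1.1, -0.6]
width: 0.0318
```

```bash
python3 st.py
```

```text
t 8.025 rackdir 45.499690752949554 pos [0.5689 0.0506 0.0562] F [-1.19 -1.09 -0.55] Fax -1.61 Flat(+x side) -0.08 T [-0.24  0.24  0.01] w 0.0318 tilt [-0.0038  0.0006]
```

>>> send_rows(
  moves=[
    [255,[0.013,0.013,0],0],
    [255,[0.026,0.026,0],0],
    [255,[0.039,0.039,0],0],
    [255,[0.039,0.039,0],0],
  ],
)

```text
t: 8.52
position: [0.5691, 0.0511, 0.0562]
tcp_rot: [-2.895, -1.214, 0.01]
wrist_force: [-5.3, -7.3, 6.3]
width: 0.0318
```

```bash
python3 st.py
```

```text
t 8.525 rackdir 45.50716043495762 pos [0.5691 0.0511 0.0562] F [-5.31 -7.29  6.34] Fax -8.93 Flat(+x side) 1.32 T [-1.19  0.75 -0.1 ] w 0.0318 tilt [-0.0065 -0.0007]
```

```bash
python3 st.py top:t4
python3 - <<'E'
from h import *
c=load("t4");crop(c,220,118,50,38,14,"pics/t4c.png")
hsv=cv2.cvtColor(c["color"],cv2.COLOR_RGB2HSV);ym=cv2.inRange(hsv,(20,150,70),(35,255,255));ym[:125]=0;ym[160:]=0;ym[:,:230]=0;ym[:,265:]=0
n,l,st,ce=cv2.connectedComponentsWithStats(ym)
u=np.array([np.cos(np.radians(45.5)),np.sin(np.radians(45.5))]);v=np.array([u[1],-u[0]])
T=np.array([.5691,.0511])
for q in plane(c,ce[1:],.12)[:,:2]: print(q,(q-T)@u,(q-T)@v)
E
```

```text
t 8.525 rackdir 45.50716043495762 pos [0.5691 0.0511 0.0562] F [-5.31 -7.29  6.34] Fax -8.93 Flat(+x side) 1.32 T [-1.19  0.75 -0.1 ] w 0.0318 tilt [-0.0065 -0.0007]
[0.67421945 0.15846918] 0.15026030936699136 -0.0002795619610164489
[0.65813771 0.141343  ] 0.12677321139290165 0.0002540315717281238
```

View pics/t4c.png

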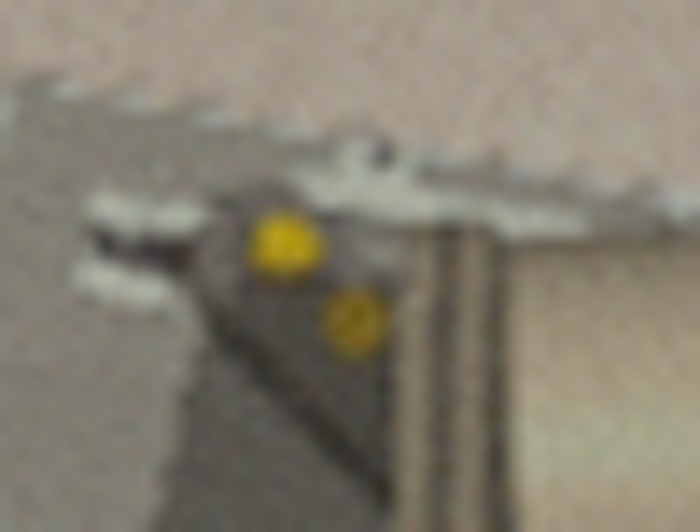

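```bash
cat > sw.py <<'E'
import sys
from h import *
from bench import state
# usage: press(mm) Lmm dz(mm) lat(mm) angles...
s=state();r=R.from_rotvec(s["tcp_rot"]).as_matrix();th=np.degrees(np.arctan2(r[1,1],r[0,1]))+90
pr,L,dz,lat=[float(x)/1000 for x in sys.argv[1:5]]
U=lambda a:np.array([np.cos(np.radians(a)),np.sin(np.radians(a))])
T=s["position"][:2];P=np.array([.6929,.1771]) if L==0 else T+L*U(th)
Pm=T+.1766*U(th);print("th",th.round(2),"P implied",Pm.round(4))
Lc=.1766
for d in sys.argv[5:]:
    d=float(d);u=U(th+d);v=np.array([u[1],-u[0]])
    q=P-(Lc-pr)*u+lat*v
    print(d,((q-T)/.04).round(3),dz/.04)
E
python3 sw.py 1 176.6 .25 0 1 2 3 4
```

```text
th 45.5 P implied [0.6929 0.177 ]
1.0 [ 0.073 -0.035] 0.00625
2.0 [ 0.129 -0.088] 0.00625
3.0 [ 0.186 -0.139] 0.00625
4.0 [ 0.243 -0.189] 0.00625
```

>>> send_rows(
  moves=[
    [255,[0.03,0.0,0.006],0.3],
    [255,[0.073,-0.035,0.006],1],
    [255,[0.1,-0.06,0.006],1.5],
    [255,[0.129,-0.088,0.006],2],
    [255,[0.158,-0.114,0.006],2.5],
    [255,[0.186,-0.139,0.006],3],
  ],
)

```text
t: 9.32
position: [0.5765, 0.0456, 0.0564]
tcp_rot: [-2.862, -1.291, 0.01]
wrist_force: [-4.0, -0.9, 0.1]
width: 0.0317
```

```bash
python3 st.py; python3 sw.py 1 0 .25 0 1 2 3 4 5
```

```text
t 9.325 rackdir 48.557317854230426 pos [0.5765 0.0456 0.0564] F [-4.03 -0.91  0.12] Fax -3.35 Flat(+x side) -2.42 T [-0.03  0.63  0.35] w 0.0317 tilt [-0.0068 -0.001 ]
th 48.56 P implied [0.6933 0.1779]
1.0 [ 0.063 -0.053] 0.00625
2.0 [ 0.122 -0.102] 0.00625
3.0 [ 0.182 -0.15 ] 0.00625
4.0 [ 0.242 -0.197] 0.00625
5.0 [ 0.303 -0.243] 0.00625
```

```bash
sed -i 's/\[.6929,.1771\]/[.6932,.1778]/' sw.py; python3 sw.py 1 0 0 0 0.5 1 2 3 4 5
```

```text
th 48.56 P implied [0.6933 0.1779]
0.5 [ 0.042 -0.01 ] 0.0
1.0 [ 0.071 -0.035] 0.0
2.0 [ 0.13  -0.084] 0.0
3.0 [ 0.189 -0.133] 0.0
4.0 [ 0.25 -0.18] 0.0
5.0 [ 0.311 -0.226] 0.0
```

>>> send_rows(
  moves=[
    [255,[0.042,-0.01,0],0.5],
    [255,[0.071,-0.035,0],1],
    [255,[0.1,-0.06,0],1.5],
    [255,[0.13,-0.084,0],2],
    [255,[0.16,-0.109,0],2.5],
    [255,[0.189,-0.133,0],3],
    [255,[0.22,-0.157,0],3.5],
    [255,[0.25,-0.18,0],4],
  ],
)

```text
t: 10.32
position: [0.5864, 0.0384, 0.0563]
tcp_rot: [-2.815, -1.391, 0.011]
wrist_force: [-5.4, -1.2, 0.9]
width: 0.0318
```

```bash
python3 st.py; python3 sw.py 1 0 0 0 0.5 1 2 3 4 5
```

```text
t 10.325 rackdir 52.60489246198638 pos [0.5864 0.0384 0.0563] F [-5.4  -1.19  0.93] Fax -4.23 Flat(+x side) -3.56 T [-0.05  0.81  0.5 ] w 0.0318 tilt [-0.007  -0.0015]
th 52.6 P implied [0.6936 0.1787]
0.5 [ 0.035 -0.025] 0.0
1.0 [ 0.066 -0.048] 0.0
2.0 [ 0.128 -0.093] 0.0
3.0 [ 0.191 -0.137] 0.0
4.0 [ 0.254 -0.18 ] 0.0
5.0 [ 0.319 -0.221] 0.0
```

```bash
cat > cap.py <<'E'
import sys
from h import *
from bench import state
c=load(sys.argv[1]);s=state();r=R.from_rotvec(s["tcp_rot"]).as_matrix();a=np.arctan2(r[1,1],r[0,1])+np.pi/2
u=np.array([np.cos(a),np.sin(a)]);v=np.array([u[1],-u[0]]);T=s["position"][:2]
hsv=cv2.cvtColor(c["color"],cv2.COLOR_RGB2HSV);ym=cv2.inRange(hsv,(20,150,70),(35,255,255));ym[:120]=0;ym[165:]=0;ym[:,:228]=0;ym[:,285:]=0
n,l,st,ce=cv2.connectedComponentsWithStats(ym)
for q,ar in zip(plane(c,ce[1:],.12)[:,:2],st[1:,4]): print(q.round(4),ar,"ax",((q-T)@u).round(4),"lat",((q-T)@v).round(4),"notch",(q+.026*u).round(4))
E
python3 st.py top:t5; python3 cap.py t5
```

```text
t 10.325 rackdir 52.60489246198638 pos [0.5864 0.0384 0.0563] F [-5.4  -1.19  0.93] Fax -4.23 Flat(+x side) -3.56 T [-0.05  0.81  0.5 ] w 0.0318 tilt [-0.007  -0.0015]
[0.6771 0.1586] 15 ax 0.1506 lat -0.0011 notch [0.6929 0.1793]
[0.6627 0.1396] 16 ax 0.1267 lat -0.001 notch [0.6785 0.1603]
[0.6485 0.1223] 9 ax 0.1043 lat -0.0018 notch [0.6643 0.143 ]
```

```bash
sed -i 's/\[.6932,.1778\]/[.6936,.1787]/' sw.py; python3 sw.py 1 0 0 -1 0 0.5 1 2 3 4 5
```

```text
th 52.62 P implied [0.6938 0.1786]
0.0 [-0.009  0.037] 0.0
0.5 [0.022 0.013] 0.0
1.0 [ 0.052 -0.01 ] 0.0
2.0 [ 0.114 -0.055] 0.0
3.0 [ 0.177 -0.099] 0.0
4.0 [ 0.24  -0.142] 0.0
5.0 [ 0.304 -0.184] 0.0
```

>>> send_rows(
  moves=[
    [255,[-0.005,0.03,0],0],
    [255,[0.022,0.013,0],0.5],
    [255,[0.052,-0.01,0],1],
    [255,[0.083,-0.033,0],1.5],
    [255,[0.114,-0.055,0],2],
  ],
)

```text
t: 11.0
position: [0.5909, 0.0353, 0.0563]
tcp_rot: [-2.791, -1.44, 0.012]
wrist_force: [-5.7, -5.7, 1.3]
width: 0.0319
```

```bash
python3 st.py; python3 sw.py 1 0 0 -1 0.5 1 2 3 4 5
```

```text
t 11.0 rackdir 54.603286924520305 pos [0.5909 0.0353 0.0563] F [-5.71 -5.73  1.35] Fax -7.98 Flat(+x side) -1.33 T [-0.84  0.8   0.1 ] w 0.0319 tilt [-0.0073 -0.0025]
th 54.6 P implied [0.6932 0.1792]
0.5 [ 0.035 -0.   ] 0.0
1.0 [ 0.066 -0.022] 0.0
2.0 [ 0.13  -0.065] 0.0
3.0 [ 0.194 -0.107] 0.0
4.0 [ 0.259 -0.148] 0.0
5.0 [ 0.324 -0.188] 0.0
```

```bash
sed -i 's/\[.6936,.1787\]/[.6932,.1792]/' sw.py; python3 sw.py 1 0 0 0 0.5 1 2 3 4 5
```

```text
th 54.6 P implied [0.6932 0.1792]
0.5 [ 0.045 -0.002] 0.0
1.0 [ 0.077 -0.024] 0.0
2.0 [ 0.141 -0.067] 0.0
3.0 [ 0.205 -0.108] 0.0
4.0 [ 0.27  -0.149] 0.0
5.0 [ 0.336 -0.188] 0.0
```

>>> send_rows(
  moves=[
    [255,[0.045,-0.002,0],0.5],
    [255,[0.077,-0.024,0],1],
    [255,[0.109,-0.046,0],1.5],
    [255,[0.141,-0.067,0],2],
    [255,[0.173,-0.088,0],2.5],
    [255,[0.205,-0.108,0],3],
    [255,[0.238,-0.129,0],3.5],
    [255,[0.27,-0.149,0],4],
  ],
)

```text
t: 12.0
position: [0.6014, 0.0284, 0.0563]
tcp_rot: [-2.739, -1.537, 0.014]
wrist_force: [-6.7, -6.3, 1.8]
width: 0.032
```

```bash
python3 st.py; python3 sw.py 1 0 0 0 0.5 1 2 3 4 5
```

```text
t 12.0 rackdir 58.59829256320127 pos [0.6014 0.0284 0.0563] F [-6.68 -6.33  1.76] Fax -8.89 Flat(+x side) -2.4 T [-0.84  0.87  0.28] w 0.032 tilt [-0.0078 -0.004 ]
th 58.6 P implied [0.6934 0.1791]
0.5 [0.04  0.004] 0.0
1.0 [ 0.073 -0.015] 0.0
2.0 [ 0.14  -0.054] 0.0
3.0 [ 0.207 -0.091] 0.0
4.0 [ 0.274 -0.127] 0.0
5.0 [ 0.343 -0.161] 0.0
```

```bash
python3 sw.py 0.7 0 0 -0.3 0.5 1 2 3 4 5
```

```text
th 58.6 P implied [0.6934 0.1791]
0.5 [0.03  0.001] 0.0
1.0 [ 0.063 -0.018] 0.0
2.0 [ 0.129 -0.057] 0.0
3.0 [ 0.196 -0.094] 0.0
4.0 [ 0.264 -0.13 ] 0.0
5.0 [ 0.333 -0.165] 0.0
```

>>> send_rows(
  moves=[
    [255,[0.03,0.001,0],0.5],
    [255,[0.063,-0.018,0],1],
    [255,[0.096,-0.038,0],1.5],
    [255,[0.129,-0.057,0],2],
    [255,[0.163,-0.076,0],2.5],
    [255,[0.196,-0.094,0],3],
    [255,[0.23,-0.112,0],3.5],
    [255,[0.264,-0.13,0],4],
    [255,[0.298,-0.148,0],4.5],
    [255,[0.333,-0.165,0],5],
  ],
)

```text
t: 13.25
position: [0.6149, 0.0209, 0.0564]
tcp_rot: [2.669, 1.655, -0.014]
wrist_force: [-4.7, -4.3, 0.5]
width: 0.0318
```

```bash
python3 st.py; python3 sw.py 0.7 0 0 -0.3 0.5 1 2 3 4 5
```

```text
t 13.25 rackdir 63.59615580653251 pos [0.6149 0.0209 0.0564] F [-4.7  -4.25  0.49] Fax -5.9 Flat(+x side) -2.32 T [-0.73  0.76  0.29] w 0.0318 tilt [-0.0073 -0.0055]
th 63.6 P implied [0.6934 0.1791]
0.5 [0.03  0.004] 0.0
1.0 [ 0.065 -0.012] 0.0
2.0 [ 0.135 -0.045] 0.0
3.0 [ 0.205 -0.076] 0.0
4.0 [ 0.275 -0.106] 0.0
5.0 [ 0.346 -0.135] 0.0
```

Forces are in range (5.9 N axial) and the pivot estimate is steady at (0.6934, 0.1791), so I'm continuing.

>>> send_rows(
  moves=[
    [255,[0.03,0.004,0],0.5],
    [255,[0.065,-0.012,0],1],
    [255,[0.1,-0.029,0],1.5],
    [255,[0.135,-0.045,0],2],
    [255,[0.17,-0.061,0],2.5],
    [255,[0.205,-0.076,0],3],
    [255,[0.24,-0.091,0],3.5],
    [255,[0.275,-0.106,0],4],
    [255,[0.31,-0.121,0],4.5],
    [255,[0.346,-0.135,0],5],
  ],
)

```text
t: 14.5
position: [0.629, 0.0147, 0.0565]
tcp_rot: [2.593, 1.769, -0.014]
wrist_force: [-3.7, -4.7, 0.6]
width: 0.0326
```

```bash
python3 st.py; python3 sw.py 0.7 0 0 -0.3 0.5 1 2 3 4 5
```

```text
t 14.5 rackdir 68.60089836262523 pos [0.629  0.0147 0.0565] F [-3.73 -4.71  0.57] Fax -5.75 Flat(+x side) -1.76 T [-0.63  0.74  0.32] w 0.0326 tilt [-0.0063 -0.0069]
th 68.6 P implied [0.6935 0.1791]
0.5 [0.029 0.007] 0.0
1.0 [ 0.065 -0.007] 0.0
2.0 [ 0.137 -0.033] 0.0
3.0 [ 0.209 -0.058] 0.0
4.0 [ 0.282 -0.082] 0.0
5.0 [ 0.356 -0.104] 0.0
```

>>> send_rows(
  moves=[
    [255,[0.029,0.007,0],0.5],
    [255,[0.065,-0.007,0],1],
    [255,[0.101,-0.02,0],1.5],
    [255,[0.137,-0.033,0],2],
    [255,[0.173,-0.046,0],2.5],
    [255,[0.209,-0.058,0],3],
    [255,[0.245,-0.07,0],3.5],
    [255,[0.282,-0.082,0],4],
  ],
)

```text
t: 15.5
position: [0.6407, 0.0107, 0.0566]
tcp_rot: [2.529, 1.858, -0.014]
wrist_force: [-4.0, -5.1, 1.5]
width: 0.0318
```

```bash
python3 st.py side:s6 top:t6; python3 sw.py 0.8 0 0 0 0.5 1 1.5 2 2.5 3 4 5
python3 - <<'E'
from h import *
crop(load("s6"),260,130,110,85,7,"pics/s6c.png");crop(load("t6"),215,115,120,60,6.5,"pics/t6c.png")
E
```

```text
t 15.5 rackdir 72.60954429676936 pos [0.6407 0.0107 0.0566] F [-4.04 -5.06  1.5 ] Fax -6.04 Flat(+x side) -2.34 T [-0.63  0.7   0.38] w 0.0318 tilt [-0.0052 -0.0082]
th 72.61 P implied [0.6935 0.1791]
0.5 [0.035 0.009] 0.0
1.0 [ 0.071 -0.002] 0.0
1.5 [ 0.108 -0.013] 0.0
2.0 [ 0.145 -0.023] 0.0
2.5 [ 0.182 -0.033] 0.0
3.0 [ 0.219 -0.043] 0.0
4.0 [ 0.294 -0.061] 0.0
5.0 [ 0.369 -0.078] 0.0
```

View pics/s6c.png

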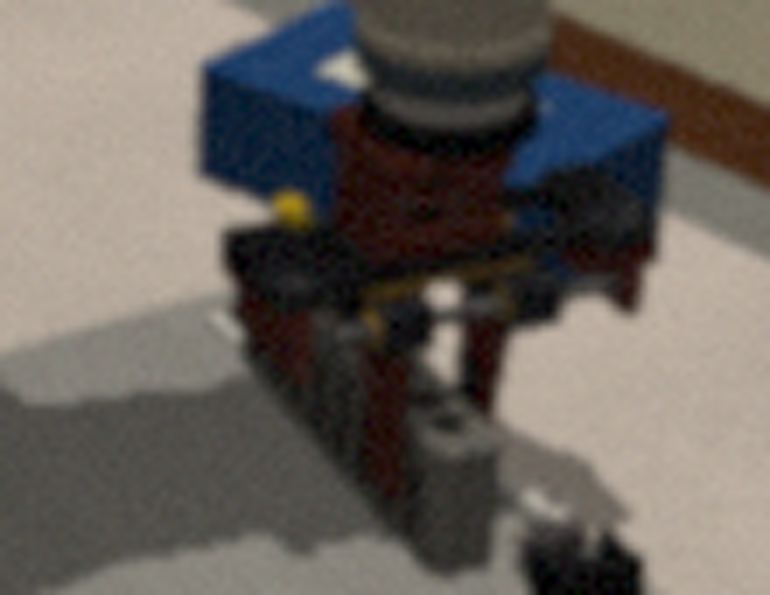

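View pics/t6c.png

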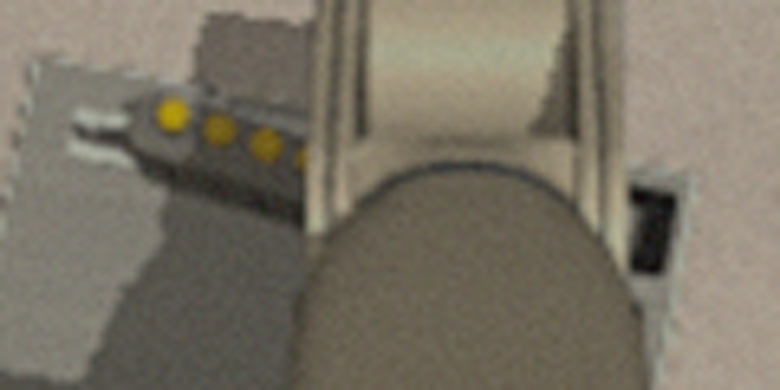

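>>> send_rows(
  moves=[
    [255,[0.033,0.005,0],0.5],
    [255,[0.07,-0.006,0],1],
    [255,[0.107,-0.016,0],1.5],
    [255,[0.144,-0.026,0],2],
    [255,[0.181,-0.036,0],2.5],
    [255,[0.218,-0.046,0],3],
  ],
)

```text
t: 16.35
position: [0.6497, 0.0081, 0.0567]
tcp_rot: [2.478, 1.923, -0.014]
wrist_force: [-5.1, -4.0, -0.6]
width: 0.032
```

```bash
python3 st.py; python3 sw.py 0.6 0 0 0 0.5 1 1.5 2 2.5 3 4 5
```

```text
t 16.35 rackdir 75.6299648838381 pos [0.6497 0.0081 0.0567] F [-5.09 -4.04 -0.6 ] Fax -5.18 Flat(+x side) -3.93 T [-0.49  0.74  0.42] w 0.032 tilt [-0.0043 -0.0092]
th 75.63 P implied [0.6936 0.1791]
0.5 [0.032 0.006] 0.0
1.0 [ 0.07  -0.003] 0.0
1.5 [ 0.107 -0.011] 0.0
2.0 [ 0.144 -0.02 ] 0.0
2.5 [ 0.182 -0.028] 0.0
3.0 [ 0.22  -0.035] 0.0
4.0 [ 0.295 -0.05 ] 0.0
5.0 [ 0.371 -0.063] 0.0
```

>>> send_rows(
  moves=[
    [255,[0.038,0.006,0],0.5],
    [255,[0.08,-0.003,0],1],
    [255,[0.12,-0.011,0],1.5],
    [255,[0.158,-0.02,0],2],
    [255,[0.196,-0.028,0],2.5],
  ],
)

```text
t: 16.98
position: [0.6573, 0.0063, 0.0566]
tcp_rot: [2.436, 1.977, -0.016]
wrist_force: [-4.7, -3.8, 0.6]
width: 0.0321
```

```bash
python3 st.py; python3 sw.py 0.6 0 0 0 0.5 1 1.5 2 2.5 3 4 5
```

```text
t 16.975 rackdir 78.12926720489334 pos [0.6573 0.0063 0.0566] F [-4.65 -3.81  0.6 ] Fax -4.69 Flat(+x side) -3.77 T [-0.39  0.9   0.4 ] w 0.0321 tilt [-0.0047 -0.0099]
th 78.13 P implied [0.6936 0.1792]
0.5 [0.03  0.008] 0.0
1.0 [0.068 0.001] 0.0
1.5 [ 0.106 -0.006] 0.0
2.0 [ 0.144 -0.013] 0.0
2.5 [ 0.182 -0.02 ] 0.0
3.0 [ 0.219 -0.026] 0.0
4.0 [ 0.295 -0.037] 0.0
5.0 [ 0.372 -0.047] 0.0
```

>>> send_rows(
  moves=[
    [255,[0.038,0.008,0],0.5],
    [255,[0.08,0.001,0],1],
    [255,[0.118,-0.006,0],1.5],
    [255,[0.156,-0.013,0],2],
  ],
)

```text
t: 17.48
position: [0.6643, 0.0051, 0.0567]
tcp_rot: [2.398, 2.019, -0.015]
wrist_force: [-5.9, -5.2, 1.3]
width: 0.0319
```

```bash
python3 st.py; python3 sw.py 0.6 0 0 0 0.5 1 1.5 2 2.5 3 4 5
```

```text
t 17.475 rackdir 80.18445032049682 pos [0.6643 0.0051 0.0567] F [-5.86 -5.21  1.32] Fax -6.13 Flat(+x side) -4.88 T [-0.56  1.24  0.63] w 0.0319 tilt [-0.0029 -0.011 ]
th 80.18 P implied [0.6944 0.1791]
0.5 [0.009 0.011] 0.0
1.0 [0.047 0.005] 0.0
1.5 [ 0.085 -0.001] 0.0
2.0 [ 0.123 -0.007] 0.0
2.5 [ 0.161 -0.012] 0.0
3.0 [ 0.199 -0.016] 0.0
4.0 [ 0.276 -0.025] 0.0
5.0 [ 0.352 -0.032] 0.0
```

```bash
python3 st.py top:t7 side:s7; python3 cap.py t7;  python3 - <<'E'
from h import *
crop(load("s7"),290,150,90,70,8,"pics/s7c.png");crop(load("t7"),215,115,120,60,6.5,"pics/t7c.png")
E
```

```text
t 17.475 rackdir 80.18445032049682 pos [0.6643 0.0051 0.0567] F [-5.86 -5.21  1.32] Fax -6.13 Flat(+x side) -4.88 T [-0.56  1.24  0.63] w 0.0319 tilt [-0.0029 -0.011 ]
[0.6876 0.1543] 18 ax 0.151 lat -0.0026 notch [0.692  0.1799]
[0.6841 0.1295] 15 ax 0.126 lat -0.0017 notch [0.6885 0.1552]
[0.6797 0.1062] 16 ax 0.1022 lat -0.002 notch [0.6842 0.1318]
[0.6769 0.0871] 6 ax 0.083 lat -0.0016 notch [0.6813 0.1128]
```

View pics/s7c.png

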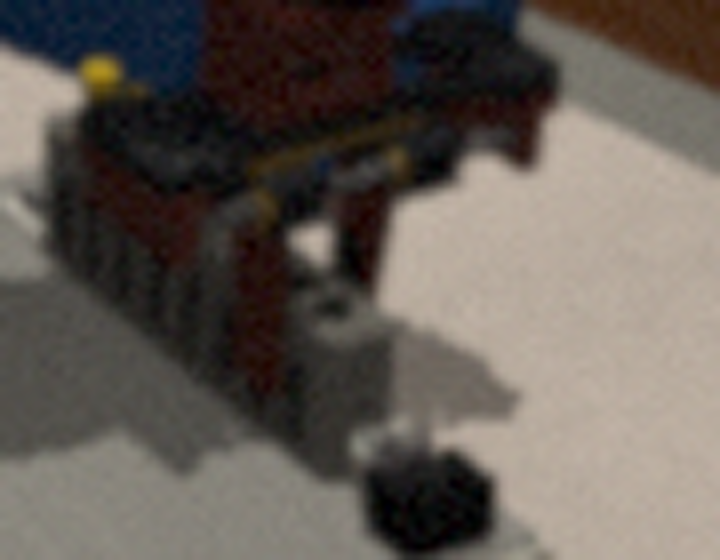

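View pics/t7c.png

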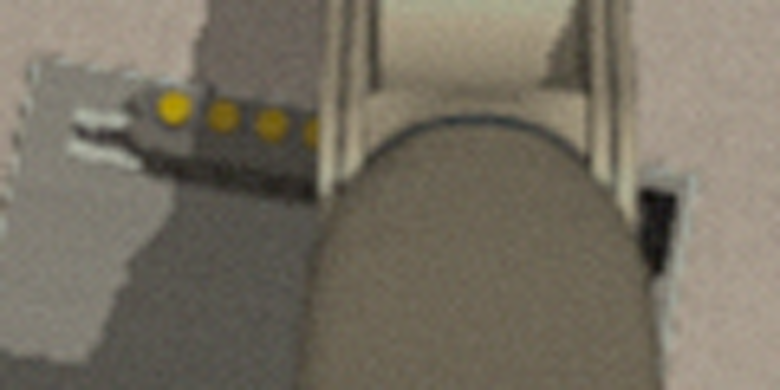

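>>> send_rows(
  moves=[
    [255,[0.03,0.01,0],0.5],
    [255,[0.055,0.007,0],1],
    [255,[0.08,0.004,0],1.4],
  ],
)

```text
t: 17.95
position: [0.6645, 0.0053, 0.0567]
tcp_rot: [2.38, 2.048, -0.022]
wrist_force: [-15.9, -1.5, 10.5]
width: 0.0323
```

```bash
python3 st.py; python3 sw.py 0.6 0 0 0 0.5 1 1.5 2 2.5 3 4 5
```

```text
t 17.95 rackdir 81.43503712105998 pos [0.6645 0.0053 0.0567] F [-15.95  -1.55  10.48] Fax -3.91 Flat(+x side) -15.54 T [-0.19  2.68 -0.54] w 0.0323 tilt [-0.0093 -0.0103]
th 81.44 P implied [0.6908 0.1799]
0.5 [ 0.099 -0.008] 0.0
1.0 [ 0.137 -0.013] 0.0
1.5 [ 0.175 -0.018] 0.0
2.0 [ 0.213 -0.023] 0.0
2.5 [ 0.251 -0.027] 0.0
3.0 [ 0.29  -0.031] 0.0
4.0 [ 0.366 -0.038] 0.0
5.0 [ 0.443 -0.043] 0.0
```

```bash
python3 st.py side:s8 top:t8; python3 cap.py t8;  python3 - <<'E'
from h import *
crop(load("s8"),310,175,60,45,12,"pics/s8c.png")
s=load("s8")
# predict: home roller axis & rack end for hypotheses
P=np.array([.6934,.1791])
for a in (80.56,82.5):
    u=np.array([np.cos(np.radians(a)),np.sin(np.radians(a))]);v=np.array([u[1],-u[0]])
    E=P-.220*u
    for nm,q,z in [("endtopL",E-.007*v,.092),("endtopR",E+.007*v,.092),("endbotL",E-.007*v,.03),("endbotR",E+.007*v,.03),("roller top if home",E-.0071*u,.0515),("roller bot",E-.0071*u,.0375)]:
        print(a,nm,((proj(s,np.r_[q,z])[0]-[310,175]+.5)*12).round())
E
```

```text
t 17.95 rackdir 81.43503712105998 pos [0.6645 0.0053 0.0567] F [-15.95  -1.55  10.48] Fax -3.91 Flat(+x side) -15.54 T [-0.19  2.68 -0.54] w 0.0323 tilt [-0.0093 -0.0103]
[0.6885 0.1549] 19 ax 0.1515 lat 0.0014 notch [0.6923 0.1806]
[0.6846 0.1309] 14 ax 0.1272 lat 0.0012 notch [0.6885 0.1566]
[0.681  0.1065] 15 ax 0.1026 lat 0.0012 notch [0.6849 0.1322]
[0.6778 0.0869] 7 ax 0.0828 lat 0.0009 notch [0.6817 0.1127]
80.56 endtopL [293. 228.]
80.56 endtopR [339. 213.]
80.56 endbotL [276. 436.]
80.56 endbotR [321. 421.]
80.56 roller top if home [321. 370.]
80.56 roller bot [317. 417.]
82.5 endtopL [318. 220.]
82.5 endtopR [362. 205.]
82.5 endbotL [300. 428.]
82.5 endbotR [344. 412.]
82.5 roller top if home [345. 362.]
82.5 roller bot [341. 408.]
```

View pics/s8c.png

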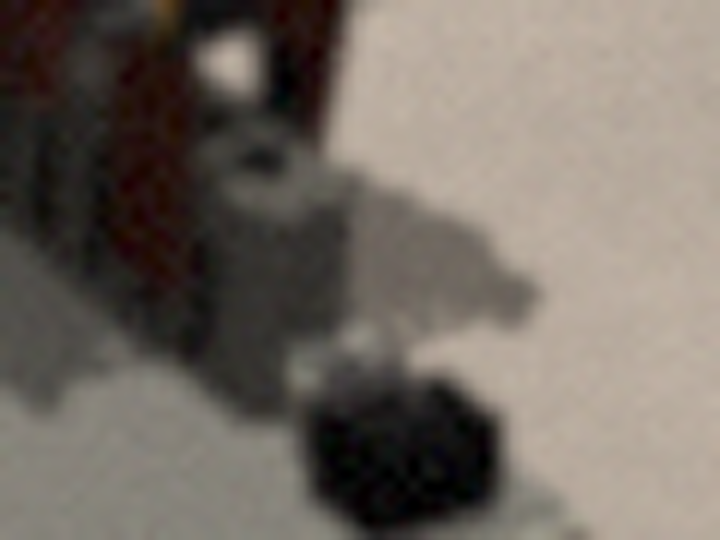

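Run:
```python
from h import *
crop(load("top0"),295,135,30,24,25,"pics/cr.png");crop(load("side0"),325,195,35,27,20,"pics/crs.png")
```

```text
(no output)
```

View pics/cr.png

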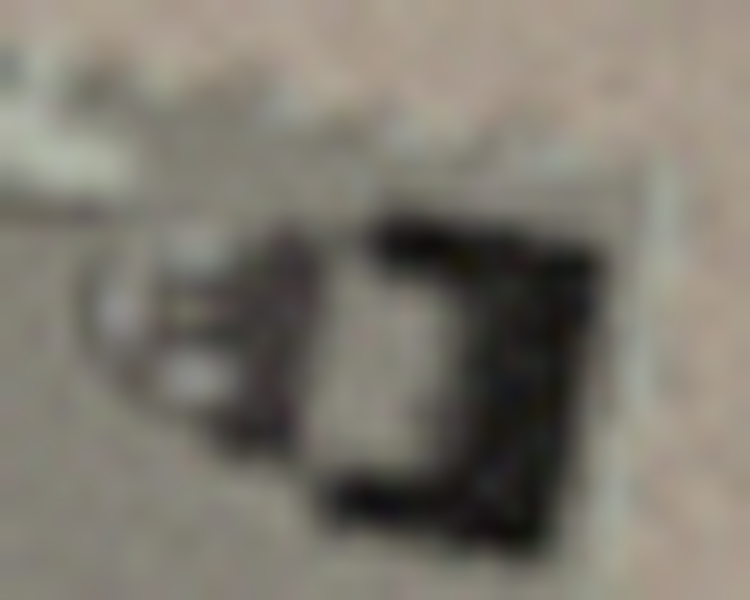

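View pics/crs.png

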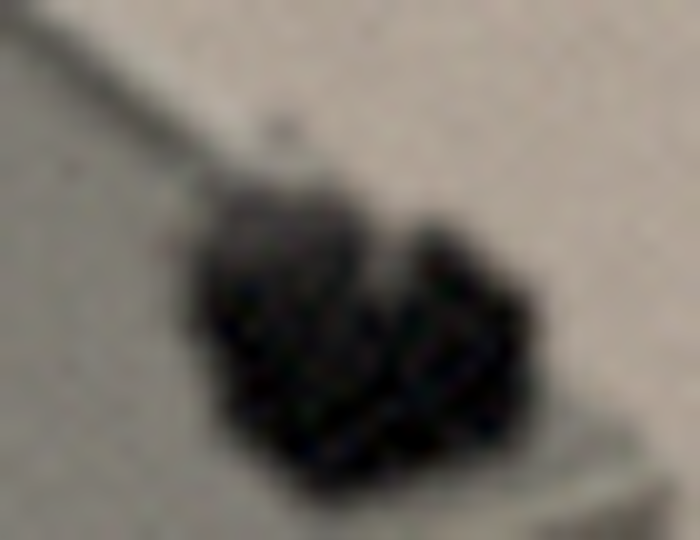

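Run:
```python
from h import *
c=load("top0");g=lambda p:(np.array(p,float)+.5)/25+[295,135]-.5
P=np.array([.6934,.1791])
for nm,p,z in [("roller",(172,322),.0515),("hL",(352,357),.056),("hR",(577,400),.056)]:
    q=plane(c,[g(p)],z)[0,:2];d=P-q;print(nm,q.round(4),"dist",np.linalg.norm(d).round(4),"ang",np.degrees(np.arctan2(d[1],d[0])).round(2))
```

```text
roller [ 0.6559 -0.0385] dist 0.2208 ang 80.23
hL [ 0.6506 -0.0619] dist 0.2448 ang 79.94
hR [ 0.6455 -0.0914] dist 0.2747 ang 79.96
```

>>> send_rows(
  moves=[
    [255,[0.03,0.018,0],-0.3],
    [255,[0.02,0.018,0.002],-0.6],
    [255,[0.01,0.018,0.003],-0.9],
    [255,[0.01,0.018,0.003],-0.9],
  ],
)

```text
t: 18.55
position: [0.6645, 0.0053, 0.0568]
tcp_rot: [2.396, 2.03, -0.024]
wrist_force: [-5.1, -5.7, 0.2]
width: 0.0317
```

```bash
python3 st.py
```

```text
t 18.55 rackdir 80.54186774256767 pos [0.6645 0.0053 0.0568] F [-5.09 -5.65  0.23] Fax -6.41 Flat(+x side) -4.09 T [-0.63  0.77  0.57] w 0.0317 tilt [-0.0104 -0.011 ]
```

>>> send_rows(
  moves=[
    [255,[-0.015,0.014,0],0],
    [255,[-0.03,0.012,0],0],
    [255,[-0.03,0.012,0],0],
  ],
)

```text
t: 18.92
position: [0.6644, 0.0054, 0.0568]
tcp_rot: [2.394, 2.029, -0.021]
wrist_force: [0.0, -5.0, -4.4]
width: 0.0316
```

```bash
python3 st.py
```

```text
t 18.925 rackdir 80.54602959121094 pos [0.6644 0.0054 0.0568] F [ 0.04 -4.99 -4.38] Fax -4.92 Flat(+x side) 0.86 T [-0.72 -0.37  0.45] w 0.0316 tilt [-0.0081 -0.0115]
```

>>> send_rows(
  moves=[
    [255,[0,0.01,-0.006],0],
    [255,[0,0.01,-0.008],0],
    [120,[0,0.01,-0.008],0],
    [120,[0,0.01,-0.008],0],
    [120,[0,0.01,-0.008],0],
    [120,[0,0.01,-0.008],0],
  ],
)

```text
t: 19.68
position: [0.6645, 0.006, 0.0566]
tcp_rot: [2.394, 2.028, -0.021]
wrist_force: [0.2, -0.3, 0.1]
width: 0.0463
```

```bash
python3 st.py side:s9 top:t9; python3 cap.py t9
```

```text
t 19.675 rackdir 80.54688081134358 pos [0.6645 0.006  0.0566] F [ 0.22 -0.25  0.05] Fax -0.21 Flat(+x side) 0.25 T [-0.06  0.04 -0.05] w 0.0463 tilt [-0.0077 -0.0113]
[0.6879 0.1546] 17 ax 0.1506 lat -0.0013 notch [0.6922 0.1803]
[0.6841 0.1295] 15 ax 0.1252 lat -0.0009 notch [0.6884 0.1552]
[0.6797 0.1062] 16 ax 0.1014 lat -0.0014 notch [0.684  0.1318]
[0.6768 0.0887] 3 ax 0.0837 lat -0.0014 notch [0.6811 0.1144]
```

Released cleanly, with forces near zero. I'm lifting straight up and retreating to inspect.

>>> send_rows(
  moves=[
    [120,[0,0,0.3],0],
    [120,[0,0,1.0],0],
    [120,[0,0,2.0],0],
    [120,[0,0,3.0],0],
    [120,[-0.5,0,4.0],0],
    [120,[-1.5,0.5,4.5],0],
    [120,[-2.5,1.5,4.5],0],
    [120,[-3.5,3.0,4.5],0],
    [120,[-4.0,4.5,4.5],0],
    [120,[-4.5,6,4.5],0],
    [120,[-5,7.5,4.5],0],
    [120,[-5,8.5,4.5],0],
    [120,[-5,8.5,4.5],0],
  ],
)

```text
t: 21.4
position: [0.4639, 0.349, 0.2374]
tcp_rot: [2.39, 2.034, -0.018]
wrist_force: [-0.4, -0.2, 1.3]
width: 0.0464
```

```bash
python3 st.py side:s10 top:t10
python3 - <<'E'
from h import *
crop(load("s10"),220,150,150,110,5.3,"pics/s10c.png");crop(load("t10"),200,115,130,70,6,"pics/t10c.png")
E
```

```text
t 21.4 rackdir 80.78243012885821 pos [0.4639 0.349  0.2374] F [-0.35 -0.24  1.32] Fax -0.29 Flat(+x side) -0.31 T [-0.03  0.11  0.02] w 0.0464 tilt [-0.0065 -0.0099]
```

View pics/s10c.png

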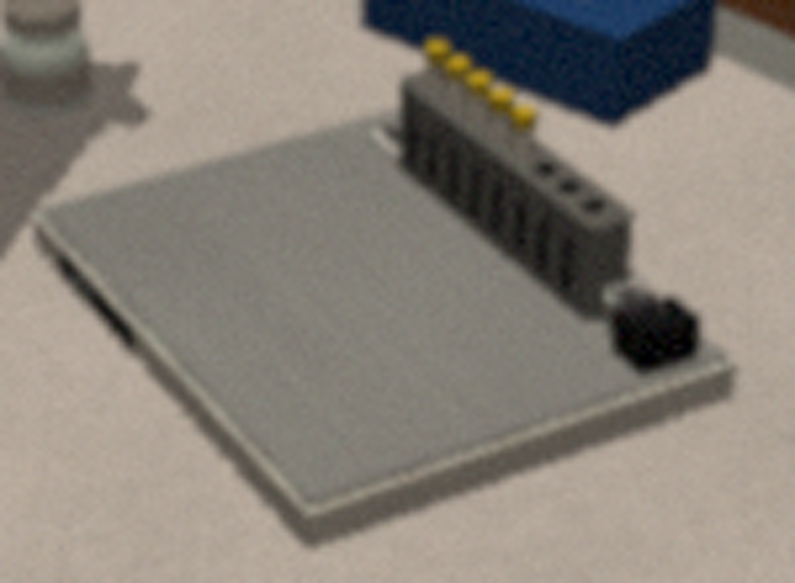

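View pics/t10c.png

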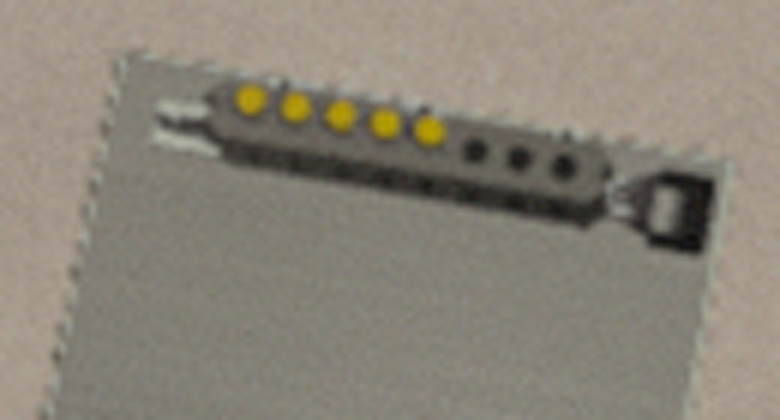

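Run:
```python
from h import *
c=load("t10");hsv=cv2.cvtColor(c["color"],cv2.COLOR_RGB2HSV);ym=cv2.inRange(hsv,(20,150,70),(35,255,255));ym[:115]=0;ym[150:]=0;ym[:,:228]=0;ym[:,285:]=0
n,l,st,ce=cv2.connectedComponentsWithStats(ym);q=plane(c,ce[1:],.12)[:,:2]
vx,vy,x0,y0=cv2.fitLine(q.astype(np.float32),cv2.DIST_L2,0,.01,.01).ravel();print("rack ang",np.degrees(np.arctan2(vy,vx))%180)
u=np.array([vx,vy])*np.sign(vy);v=np.array([u[1],-u[0]])
C=q.mean(0)-.036*u; g=lambda p:(np.array(p,float)+.5)/6+[200,115]-.5
h=plane(c,[g((476,151)),g((519,158)),g((564,166))],.092)[:,:2]
for w in h: print("hole lat",((w-C)@v).round(4),((w-C)@u).round(4))
hc=plane(c,[g((683,214)),g((625,197))],.056)[:,:2]
for w in hc: print("housing/roller ax,lat",((w-C)@u).round(4),((w-C)@v).round(4))
L=plane(c,[g((125,55)),g((727,158))],.03)[:,:2];d=L[0]-L[1];print("deck far edge ang",np.degrees(np.arctan2(d[1],d[0])), "edge lat",((L-C)@v).round(4))
for k in range(4):
    pass
a=load("top0")
for nm,(x,y,w,hh) in dict(jar=(140,150,30,32),block=(385,148,50,40),sleeve=(372,224,26,22)).items():
    A=a["color"][y:y+hh,x:x+w].astype(int);B=c["color"][y:y+hh,x:x+w].astype(int);print(nm,np.abs(A-B).mean().round(2))
```

```text
rack ang 80.51219
hole lat 0.0014 -0.0365
hole lat 0.0019 -0.0598
hole lat 0.002 -0.0842
housing/roller ax,lat -0.1518 -0.0032
housing/roller ax,lat -0.1191 0.0003
deck far edge ang 81.09747464832063 edge lat [0.0356 0.0391]
jar 36.19
block 3.15
sleeve 3.41
```

View pics/t10.png

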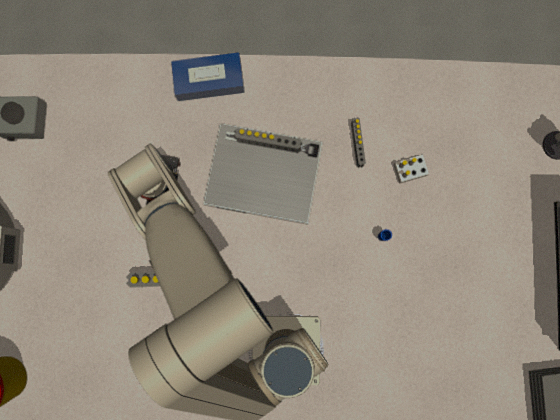

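The jar is hidden under the arm in the top view. In the side view it stands where it was, at (228,159), and the hand is well above it. I'm handing in.

```bash
python3 -c "
from bench import close_job
print(close_job())"
```

```text
the job is handed in; nothing more can be done
None
```

The rack is home: notch on the post, side along the fence, roller in its other notch. I let go and handed the job in at about 21 s.

**What I did:** I gripped the rack by its empty end and slid it slanted until its notch met the post. I then swung it round from 45.5° to about 80.5° (world heading), checking the force between short moves.

**Last checks:**
- **Home position:** after release, the rack's heading was 80.5°, against 80.5–81.6° for the deck edges and fence. The roller lay 0.3 mm off the rack's axis. Before release, a 1.2 mm backward command moved the rack only 0.1 mm.
- **Forces at let-go:** all readings were within 0.3 N of zero.
- **Bystanders:** the block and sleeve looked unchanged in the top view. The jar was hidden by the arm there, but the side view showed it in its old place.

**What was not clean:**
- **Lift during the slide:** for about 1 s the rack was probably lifted a few tenths of a millimetre, with the gripper carrying about 4 N. I lowered it again before it reached the post.
- **Seating on the post:** at first the notch seems to have touched on one flank. It settled 1–2 mm deeper during the first 9° of the swing, after a sideways correction of about 1 mm. Pressure along the rack read 3–9 N at my checks, part of it deck friction.
- **Push against the fence:** the last push read 15.5 N sideways at the hand.

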